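Gauge the switch gap and hold the slide at its mark

TASK

Help me set the limit switch on the green jig: take the yellow-handled gauge from the wooden rack, push its blade fully down into the gap in the white switch block and let go of it. Then pull the red grip of the spring-return slide out until the black pointer lines up with the red mark, and keep holding it there: finish while still holding the grip, do not let it spring back. Leave the blue gauge, the jar and the grey pipe fittings alone.

Things in the scene. Friction and masses are not known exactly. Their poses are not given: they have to be found in the camera images.
- gauge: the gauge to use, loose, 60 g: yellow handle 14 (x) x 36 (y) x 45 (z) mm on a steel blade 5 (x) x 20 (y) x 35 (z) mm. Origin at the middle of the blade's lower end, z up; the handle spans 35 to 80 mm above it. Stands in one of the rack's slots, handle up, its shoulder (handle's underside) on the rack. Grip across the 14 mm from above. A half turn makes no difference
- gauge_shoulder (a point): middle of the underside of the yellow handle, 35 mm above the blade's lower end; it comes to the point gap when the blade is fully in
- spare_gauge: a second gauge of the same shape with a blue handle and a 3 mm blade, loose, in the other slot of the rack; leave alone
- rack: wooden block 60 (x) x 150 (y) x 45 (z) mm, fixed, origin under its centre; two slots in its top, 45 mm either side of the centre along y, each 8.5 (x) x 24.5 (y) mm and 40 mm deep, bevelled by 2 mm at the mouth; the gauge blades stand in them
- jig: green bed 220 (x) x 100 (y) x 12 (z) mm, fixed, from 120 mm in front of (-x) to 100 mm behind its origin, on the table. Two aluminium rails (tops 30 mm up, 24 to 38 mm off the centre line) guide a steel slide (top 28 mm up) that pulls out along the jig's -x, roughly towards the robot. White switch block 56 (x) x 80 (y) mm at its back, top 55 mm up
- gap (a point): middle of the mouth of the gap in the white block's top: 68 mm along the jig's +x from its origin, 55 mm above the table; axes as the jig's. The gap is 8.5 (x) x 24.5 (y) mm, 38 mm deep, bevelled 2 mm at the mouth; 35 mm of blade go in, until the handle's shoulder rests on the block
- pull_grip: the slide with its red upright grip, 16 (x) x 36 (y) x 50 (z) mm, origin at the middle of its foot, 28 mm above the table; axes as the jig's. Moves with the slide; 65 mm along the jig's -x from the jig's origin when home. Pinch or hook it from above; apart from the thin pointer bar nothing stands within 60 mm of it above the rails
- slide (a joint): travel of the slide: 0 m when home, growing as it is pulled out along the jig's -x, stop at 0.065 m. A spring draws it home, with 6.5 N at 0 rising to 15 N at the stop (130 N/m)
- pointer (a point): middle of the black pointer bar (4 mm wide, 78 mm across) that lies over the slide and the rails, 53 mm along the jig's +x from the middle of the grip, 34 mm above the table; moves with the slide
- mark: the red mark, fixed: a 4 mm wide red line on each of the two rails and down their outer sides. Origin midway between them on the jig's centre line, 31.5 mm above the table; axes as the jig's. It lies 25 to 50 mm along the jig's -x from the pointer's home place; the pointer is to stop over it
- jar: clear closed jar with a white cap, 72 mm across, 95 mm high, origin under its centre; leave alone
- reducer: grey plastic pipe reducer, upright, 68 mm across at its foot, 80 mm high, origin under its centre; leave alone
- pipe_cap: grey plastic pipe cap, 42 mm across, 24 mm high, origin under its centre; leave alone
Mind the look-alikes: they are no part of the job. There is more than one size of the jig; the one meant has the size given above. There is more than one size of the gauge; the job needs the larger.

How it is judged:
On the way, in this order (a step that is already met when the one before it is completed fails the run):
1. the yellow gauge stands fully down in the gap, let go, with the slide still home (x of gauge_shoulder in the frame of gap between -0.004 and 0.004 m and y of gauge_shoulder in the frame of gap between -0.004 and 0.004 m and z of gauge_shoulder in the frame of gap below 0.003 m and angle between gauge's own z axis and vertical below 0.08 rad and contact force between the fingers and gauge below 0.1 N and value of joint slide below 0.006 m), for 0.3 s.
2. the slide is drawn to the mark by the fingers, the gauge still in the gap (x of gauge_shoulder in the frame of gap between -0.004 and 0.004 m and y of gauge_shoulder in the frame of gap between -0.004 and 0.004 m and z of gauge_shoulder in the frame of gap below 0.003 m and angle between gauge's own z axis and vertical below 0.08 rad and contact force between the fingers and gauge below 0.1 N and x of pointer in the frame of mark between -0.004 and 0.004 m and contact force between the fingers and pull_grip above 4 N), for 0.3 s.
At the end, for the whole second after the job is handed in: The yellow gauge stands in the gap, shoulder within 3 mm of the block's top and 4 mm of the gap's middle, untouched by the fingers; the pointer is within 4 mm of the red mark along the slide, still, and the fingers carry the red grip with more than 4 N (all of step 2 and velocity of joint slide between -0.01 and 0.01 m/s); the arm keeps its last pose, push and grip.
It fails at once if the blue gauge is moved more than 20 mm or tipped (distance of spare_gauge from where it was at the start of the episode above 0.02 m or angle between spare_gauge's own z axis and vertical above 0.5 rad).
It fails at once if the jar is moved more than 20 mm or tipped (distance of jar from where it was at the start of the episode above 0.02 m or angle between jar's own z axis and vertical above 0.5 rad).
It fails at once if the grey pipe reducer is moved more than 20 mm or tipped (distance of reducer from where it was at the start of the episode above 0.02 m or angle between reducer's own z axis and vertical above 0.5 rad).
It fails at once if the grey pipe cap is moved more than 20 mm or tipped (distance of pipe_cap from where it was at the start of the episode above 0.02 m or angle between pipe_cap's own z axis and vertical above 0.5 rad).
It also fails if it takes over 58 s, if anything falls off the work surface, if the arm or the gripper's body presses on something with over 40 N, if the wrist force passes 120 N, or if a joint passes its speed limit or range.

ROBOT

A 7-joint arm with a two-finger parallel gripper is mounted at the origin on the work surface. World frame = base frame: x ahead of the robot, y to its left, z up, the work surface at z = 0. Lengths are in m, angles in rad, forces in N, time in s.
With the tool pointing down it reaches from about 0.425 to 0.875 m from the base axis. Payload 8.4 kg.
Tool frame: the origin (TCP) lies at the very end of the fingers, on their centre line; the grasp point (between the pads) lies 19 mm behind it; z points along the fingers, y is the line along which they close (so a half turn about z gives the same grasp; the last joint's range is limited). The gripper opens to 85 mm and grips with 20 to 120 N. Pads are 22 mm wide; open, the fingers measure 114 mm over their backs; the gripper's body (76 mm by 85 mm) begins 54 mm behind the grasp point. The pads swing forward as they close: fully open they stand 13 mm farther back than shut.
Start: joints at [1.06, 0.333, 0.04, 1.465, -0.013, 1.343, -0.059], TCP at [0.26, -0.596, 0.231] pointing down, gripper open.
Joint ranges: [-2.58, 2.58], [-0.38, 2.09], [-1.3, 1.39], [0.25, 2.4], [-1.5, 4.64], [0.08, 2.09], [-2.65, 2.65]. Speed limits (rad/s): [2.22, 2.22, 2.79, 2.79, 3.14, 3.14, 3.14].

INTERFACE

Orientations are given as a unit quaternion [w, x, y, z].
In Python, from plant import bot gives the robot as it stands. The module is installed in compiled form; this text tells all that it offers.
- The arm moves only by the tool servo_tool, never from a script. Its argument "deltas" is a list of rows, each a list of 2 entries, a list of its own where there are three numbers: the shift along the tool's x, y, z scaled (see below), then the turn about the tool's z scaled (see below). In form: [[[tx, ty, tz], spin], ...]. A call has 1 to 8 rows; each row is the pose to reach, as a shift and turn from the pose commanded when the call began, along the tool's axes at that moment, turning the shorter way round; what a row does not reach only later rows make up. The controller multiplies each number of a shift by 0.2 m and each number of a turn by 360 degrees. A row lasts 1/12 s, in which the tool goes at most 41.7 mm and 7.16 degrees, less where a joint would pass 70% of its speed; a pose out of reach is approached as far as the arm can. A call with a number of a shift or a turn outside -1 to 1 is refused whole. A call with a gripper value outside its range is refused whole. "fingers" is the finger opening in mm, from 0 to 85.4, set as the call begins (left out, the last holds). The fingers move at their own pace and stop on an object; the grip force is fixed at half the most. Time passes only in rows, so rows that repeat a pose let the fingers close. It gives the time, the measured TCP pose, the force, the opening and the grip force at its end, in the units of the state.
- bot.state(): the state, without advancing time (a new reading comes with each control period).
- bot.grab_frame(name): name is "side" or "top" or "wrist"; returns a dict with "color" (420x560x3 uint8, red, green, blue), "vfov" (degrees; the focal length in pixels is half the picture's height over the tangent of half this angle, whatever the lens; pixels are square), "cx", "cy" (the principal point, pixels), "R" (3x3) and "t" (3): a world point X has camera coordinates R X + t; the wrist camera has in their place "tool_from_camera" (4x4, takes a point from camera to tool coordinates, whose origin is the TCP and whose axes are the flange's). Camera axes: x right, y down, z forward; pixel columns grow to the right and rows downward; lengths in m; the calibration is good to about 2 mm. A picture is of the moment at which its call begins: read the wrist's pose just before it. There is no depth.
- bot.hand_in(): hands the job in; it is judged then, once.
The state is a dict: "time": time; "joint_positions": joint angles; "joint_velocities": joint speeds; "effort": joint torques, N m; "ee_pos": TCP position; "eef_rot": TCP orientation; "wrist_force": force on the tool from outside, world axes, zero at the start; "torque": the same for the moment, N m; "finger_gap": finger opening in m; "grip_force": force on a finger pad.
Only numpy, scipy, OpenCV 4.12 (cv2) and the standard library are available. Lean on these libraries where they do the work, as an engineer would, in place of code of your own. Each camera call takes 0.05 s, during which the arm holds its last target. There are 200 camera calls.

## Working session

There is one attempt and no reset: what is moved stays moved. The work goes in short steps, Python scripts to look and compute and a tool call to move; the robot and the scene stay as the last step left them, time stands still between calls to the robot, and variables do not carry over. Pictures are saved under pics/ and viewed, at most 10 in all, crops included, and the job is handed in when it is done.

Besides the shell and the picture viewer there is one more tool, called after "Emit:" as name(argument=value, ...) on one line, values as JSON. servo_tool: Moves the arm, as the interface text tells. Shifts and turns lie within -1 to 1; 1 stands for 0.2 m of shift or 360 degrees of turn. Its arguments: {"type":"object","properties":{"deltas":{"type":"array","items":{"type":"array"}},"fingers":{"type":"number"}},"required":["deltas"]}

```bash
mkdir -p pics; cat > h.py <<'E'
import numpy as np, cv2, pickle
from scipy.spatial.transform import Rotation as Ro
def cam(name):
    from plant import bot
    s=bot.state(); f=bot.grab_frame(name); 
    if name=='wrist':
        q=s['eef_rot']; T=np.eye(4); T[:3,:3]=Ro.from_quat([q[1],q[2],q[3],q[0]]).as_matrix(); T[:3,3]=s['ee_pos']
        M=np.linalg.inv(T@np.array(f['tool_from_camera'])); f['R']=M[:3,:3]; f['t']=M[:3,3]
    return f
def foc(f): return f['color'].shape[0]/2/np.tan(np.radians(f['vfov'])/2)
def ray(f,u,v,z):
    R=np.array(f['R']);t=np.array(f['t']);F=foc(f)
    c=-R.T@t; d=R.T@np.array([(u-f['cx'])/F,(v-f['cy'])/F,1]); return c+d*(z-c[2])/d[2]
def proj(f,X):
    p=np.array(f['R'])@np.array(X)+np.array(f['t']);F=foc(f); return np.array([f['cx']+F*p[0]/p[2],f['cy']+F*p[1]/p[2]])
E
python3 - <<'E'
from h import *
from plant import bot
s=bot.state();print(s)
for n in ['top','side']:
    f=cam(n);pickle.dump(f,open(n+'.pkl','wb'));print(n,f['vfov'],f['cx'],f['cy'],np.round(f['R'],3).tolist(),np.round(f['t'],3),[k for k in f])
    cv2.imwrite('pics/%s0.png'%n,cv2.resize(f['color'][:,:,::-1],(800,600),interpolation=cv2.INTER_CUBIC))
E
```

```text
{'time': 0.0, 'joint_positions': array([ 1.05980717,  0.33394239,  0.03989159,  1.46628096, -0.01336726,
        1.34334354, -0.05849098]), 'joint_velocities': array([ 4.13962816e-04, -7.48446638e-04, -8.92575610e-04,  2.67271553e-04,
       -1.18726294e-03,  1.82505459e-05,  1.03087557e-03]), 'effort': array([-2.69505799e-04, -6.58566928e+01,  1.36502881e+00, -4.05553651e+01,
        1.66052696e-02,  1.28637522e-02, -2.59461854e-05]), 'ee_pos': array([ 0.25992329, -0.59524849,  0.23039646]), 'eef_rot': array([-8.17187479e-04,  9.78879942e-01,  2.04434168e-01, -2.49399329e-04]), 'wrist_force': array([-0.08854714,  1.07022928, -0.60772518]), 'torque': array([0.03528454, 0.04444735, 0.02115351]), 'grip_force': 0.0, 'finger_gap': 0.08526380413418609}
top 49.515632702110686 280.68474641557015 210.12636701118973 [[-0.019, -1.0, 0.023], [-0.999, 0.018, -0.046], [0.046, -0.024, -0.999]] [-0.008  0.469  1.136] ['color', 'vfov', 'cx', 'cy', 'R', 't']
side 54.37763822616381 269.638249793382 209.5158623183469 [[-1.0, -0.03, 0.005], [-0.026, 0.745, -0.667], [0.016, -0.667, -0.745]] [0.469 0.059 1.061] ['color', 'vfov', 'cx', 'cy', 'R', 't']
```

View pics/top0.png

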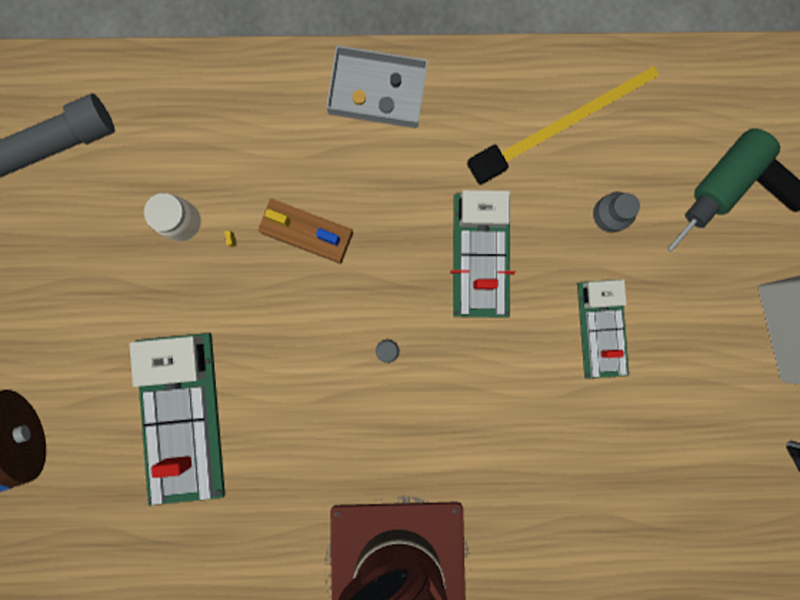

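View pics/side0.png

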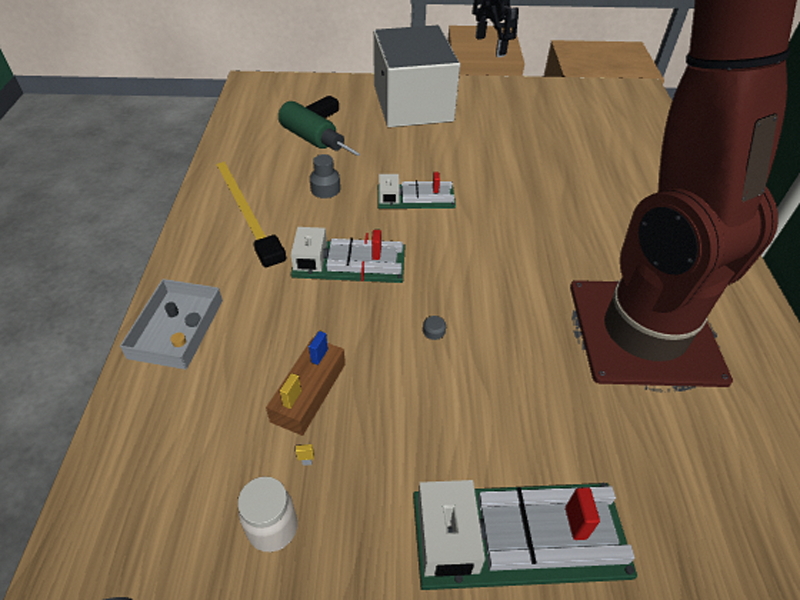

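The top view shows the right-size jig, about 125 px long, in the centre at (482,255). The rack is at (306,230), with yellow at (276,216) and blue at (328,236). Next I'll make enlarged crops.

```bash
python3 - <<'E'
from h import *
f=pickle.load(open('top.pkl','rb'));im=f['color'][:,:,::-1]
a=im[135:190,175:255]; b=im[125:230,310:365]
A=cv2.resize(a,None,fx=5,fy=5,interpolation=cv2.INTER_CUBIC);B=cv2.resize(b,None,fx=5,fy=5,interpolation=cv2.INTER_CUBIC)
C=np.zeros((525,700,3),np.uint8);C[:275,:400]=A;C[:,420:695]=B
cv2.imwrite('pics/crop.png',C)
hsv=cv2.cvtColor(f['color'],cv2.COLOR_RGB2HSV)
def blob(lo,hi,box,z):
    x0,y0,x1,y1=box;m=cv2.inRange(hsv[y0:y1,x0:x1],lo,hi);n,l,st,c=cv2.connectedComponentsWithStats(m)
    for i in range(1,n):
        if st[i,4]>15:
            p=np.argwhere(l==i)[:,::-1].astype(np.float32);r=cv2.minAreaRect(p)
            u,v=r[0][0]+x0,r[0][1]+y0;print(st[i,4],r,(u,v),ray(f,u,v,z).round(4))
print('yel');blob((20,120,90),(35,255,255),(175,135,255,190),.09)
print('blue');blob((105,120,60),(130,255,255),(175,135,255,190),.09)
print('red');blob((0,150,100),(8,255,255),(300,120,370,230),.03)
E
```

```text
yel
117 ((18.30821990966797, 16.678081512451172), (16.970966339111328, 7.607674598693848), 20.556045532226562) (193.30821990966797, 151.67808151245117) [0.6069 0.1877 0.09  ]
blue
107 ((54.06896209716797, 30.327585220336914), (16.71257972717285, 6.499337196350098), 21.801410675048828) (229.06896209716797, 165.3275852203369) [0.5733 0.1043 0.09  ]
red
18 ((54.5, 70.5), (1.0, 11.0), 90.0) (354.5, 190.5) [ 0.514  -0.2013  0.03  ]
95 ((39.5, 78.5), (5.0, 15.0), 90.0) (339.5, 198.5) [ 0.4946 -0.1633  0.03  ]
```

View pics/crop.png

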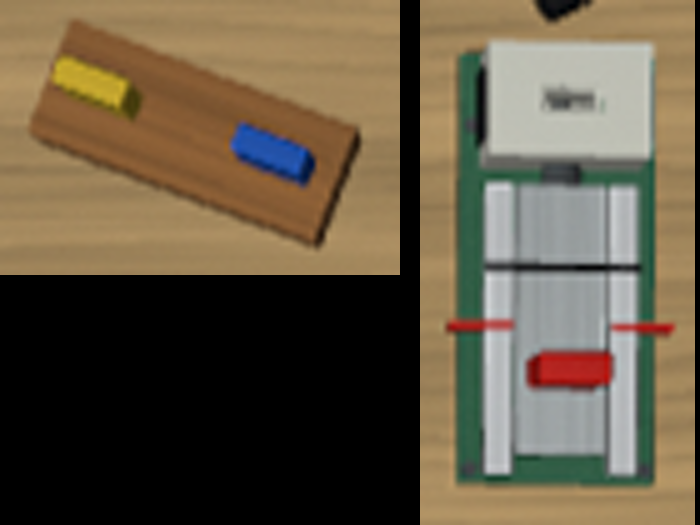

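The crop puts the gap mouth at about (573,98), the pointer line at y=267, the red mark at y=327, the yellow handle at (95,85) and blue at (272,155). Yellow to blue measures 89.9 mm, which matches the 90 mm given. I'll go over the jig for a wrist view.

```bash
cat >> h.py <<'E'
def go(tgt,yaw,st=None):
    "tool-frame scaled deltas to bring TCP to tgt with tool y at world yaw (deg)"
    from plant import bot
    s=bot.state();q=s['eef_rot'];R=Ro.from_quat([q[1],q[2],q[3],q[0]]).as_matrix()
    d=R.T@(np.array(tgt)-s['ee_pos']); y=np.degrees(np.arctan2(R[1,1],R[0,1]))
    dy=(yaw-y+90)%180-90
    print('pos',s['ee_pos'].round(4),'ytool',y.round(2),'tilt',R[:,2].round(3),'delta',(d/.2).round(3).tolist(),'spin',round(-dy/360,4),'F',s['wrist_force'].round(1),'gap',s['finger_gap'],'t',s['time'])
E
python3 - <<'E'
from h import *
f=pickle.load(open('top.pkl','rb'))
g=lambda x,y,z:ray(f,310+(x-420)/5,125+y/5,z).round(4)
print('gap',g(573,98,.055),'ptr',g(563,267,.034),'mark',g(486,326,.03),g(640,328,.03),'grip',g(572,369,.078))
print('edges L',g(458,60,.012),g(458,482,.012),'R',g(654,482,.012))
go([.5,-.165,.33],0)
E
```

```text
gap [ 0.625  -0.1655  0.055 ] ptr [ 0.5444 -0.1617  0.034 ] mark [ 0.5161 -0.1231  0.03  ] [ 0.5137 -0.2     0.03  ] grip [ 0.4906 -0.158   0.078 ]
edges L [ 0.6535 -0.1142  0.012 ] [ 0.4391 -0.1093  0.012 ] R [ 0.4372 -0.2084  0.012 ]
pos [ 0.26   -0.5953  0.2305] ytool -66.41 tilt [-0.001  0.001 -1.   ] delta [1.961, -1.492, -0.495] spin -0.1845 F [0.5 1.  0.1] gap 0.08542091378902432 t 0.1
```

Emit:
servo_tool(deltas=[[[1, -0.75, -0.5], -0.09], [[1, -0.75, -0.5], -0.09], [[1, -0.75, -0.5], -0.09], [[1, -0.75, -0.5], -0.09], [[1, -0.75, -0.5], -0.09], [[1, -0.75, -0.5], -0.09], [[1, -0.75, -0.5], -0.09]])

```text
time: 0.68
ee_pos: [0.3867, -0.3735, 0.3335]
eef_rot: [0.001, 0.882, 0.472, 0.001]
wrist_force: [0.6, 0.8, 0.5]
finger_gap: 0.0853
grip_force: 0.0
```

```bash
python3 - <<'E'
from h import *
go([.5,-.165,.33],-1)
E
```

```text
pos [ 0.3867 -0.3735  0.3335] ytool -33.67 tilt [ 0.003 -0.    -1.   ] delta [1.182, -0.106, 0.019] spin -0.0907 F [0.6 0.8 0.5] gap 0.08528284401264719 t 0.6833
```

Emit:
servo_tool(deltas=[[[1, -0.1, 0], -0.09], [[1, -0.1, 0], -0.09], [[1, -0.1, 0], -0.09], [[1, -0.1, 0], -0.09], [[1, -0.1, 0], -0.09], [[1, -0.1, 0], -0.09], [[1, -0.1, 0], -0.09], [[1, -0.1, 0], -0.09]])

```text
time: 1.35
ee_pos: [0.4783, -0.2018, 0.331]
eef_rot: [-0.0, 0.717, 0.697, -0.0]
wrist_force: [-1.3, 0.3, -0.1]
finger_gap: 0.0853
grip_force: 0.0
```

```bash
python3 - <<'E'
from h import *
f=cam('wrist');pickle.dump(f,open('w1.pkl','wb'))
cv2.imwrite('pics/w1.png',cv2.resize(f['color'][:,:,::-1],(800,600),interpolation=cv2.INTER_CUBIC))
c=-f['R'].T@f['t'];print('cam',c.round(3),f['vfov'],f['R'].round(2).tolist(),proj(f,[.625,-.1655,.055])/.7,proj(f,[.607,.188,.09])/.7)
go([.607,.188,.3],-22)
E
```

```text
cam [ 0.481 -0.121  0.474] 67.67496737146422 [[1.0, -0.03, -0.0], [-0.03, -0.95, 0.32], [-0.01, -0.32, -0.95]] [562.14008275 195.653462  ] [ 601.01280125 -405.58270241]
pos [ 0.478  -0.2024  0.331 ] ytool -1.75 tilt [-0.001 -0.    -1.   ] delta [1.971, 0.585, 0.154] spin 0.0563 F [ 0.1 -0.4 -0.6] gap 0.08532777489208684 t 1.4
```

View pics/w1.png

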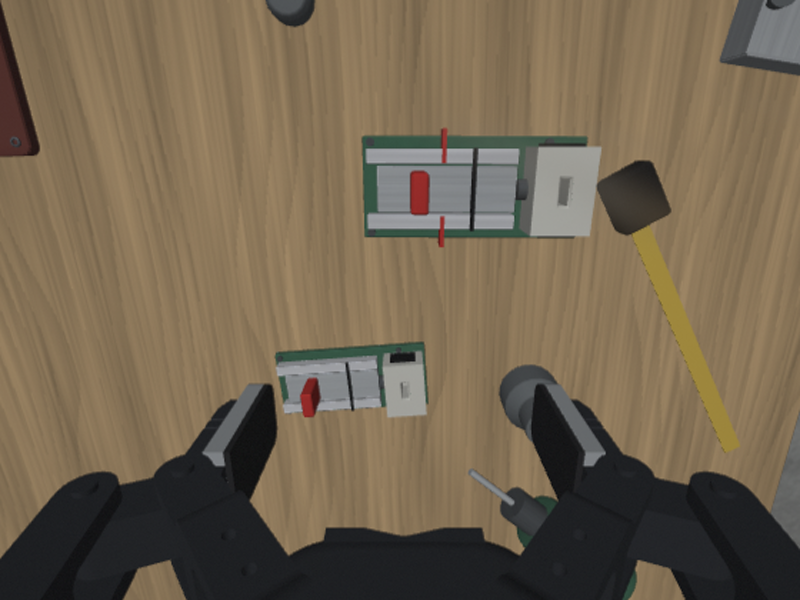

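The wrist view shows the gap at (566,191), about 4 px from the top-camera prediction, and the mark at (444,150) and (442,232). On to the rack.

Emit:
servo_tool(deltas=[[[1, 0.3, 0.2], 0.055], [[1, 0.3, 0.2], 0.055], [[1, 0.3, 0.2], 0.055], [[1, 0.3, 0.2], 0.055], [[1, 0.3, 0.2], 0.055], [[1, 0.3, 0.2], 0.055]], fingers=50)

```text
time: 1.9
ee_pos: [0.5445, 0.0012, 0.2903]
eef_rot: [-0.001, 0.826, 0.564, 0.0]
wrist_force: [0.1, 0.7, 0.5]
finger_gap: 0.0498
grip_force: 0.0
```

```bash
python3 - <<'E'
from h import *
f=pickle.load(open('w1.pkl','rb'))
g=lambda x,y,z:ray(f,x*.7,y*.7,z).round(4)
print('gap',g(566,191,.055),'mark',g(444.5,150,.03),g(441.5,222,.03),'ptr',g(475,148,.034),g(473.5,229,.034))
go([.607,.188,.2],-22)
E
```

```text
gap [ 0.6282 -0.1614  0.055 ] mark [ 0.5193 -0.1227  0.03  ] [ 0.5164 -0.1903  0.03  ] ptr [ 0.5474 -0.1218  0.034 ] [ 0.5476 -0.1975  0.034 ]
pos [0.5445 0.0012 0.2903] ytool -21.3 tilt [-0.001  0.002 -1.   ] delta [0.983, -0.047, 0.453] spin 0.0019 F [0.1 0.7 0.5] gap 0.04982475542069026 t 1.9
```

Emit:
servo_tool(deltas=[[[0.98, -0.05, 0.45], 0.002], [[0.98, -0.05, 0.45], 0.002], [[0.98, -0.05, 0.45], 0.002], [[0.98, -0.05, 0.45], 0.002], [[0.98, -0.05, 0.45], 0.002], [[0.98, -0.05, 0.45], 0.002], [[0.98, -0.05, 0.45], 0.002], [[0.98, -0.05, 0.45], 0.002]])

```text
time: 2.57
ee_pos: [0.6068, 0.1817, 0.2007]
eef_rot: [0.0, 0.83, 0.558, -0.001]
wrist_force: [-0.3, -0.9, 0.4]
finger_gap: 0.0501
grip_force: 0.0
```

```bash
python3 - <<'E'
from h import *
f=cam('wrist');pickle.dump(f,open('w2.pkl','wb'))
cv2.imwrite('pics/w2.png',cv2.resize(f['color'][:,:,::-1],(800,600),interpolation=cv2.INTER_CUBIC))
print(proj(f,[.607,.188,.09])/.7,proj(f,[.5733,.1043,.09])/.7)
go([.607,.188,.2],-22)
E
```

```text
[399.4640686 282.9745011] [400.53923842 415.04506471]
pos [0.6071 0.1809 0.2014] ytool -22.29 tilt [ 0.    -0.001 -1.   ] delta [0.033, -0.014, 0.007] spin -0.0008 F [ 0.  -0.6  0.3] gap 0.0498816400503059 t 2.6167
```

View pics/w2.png

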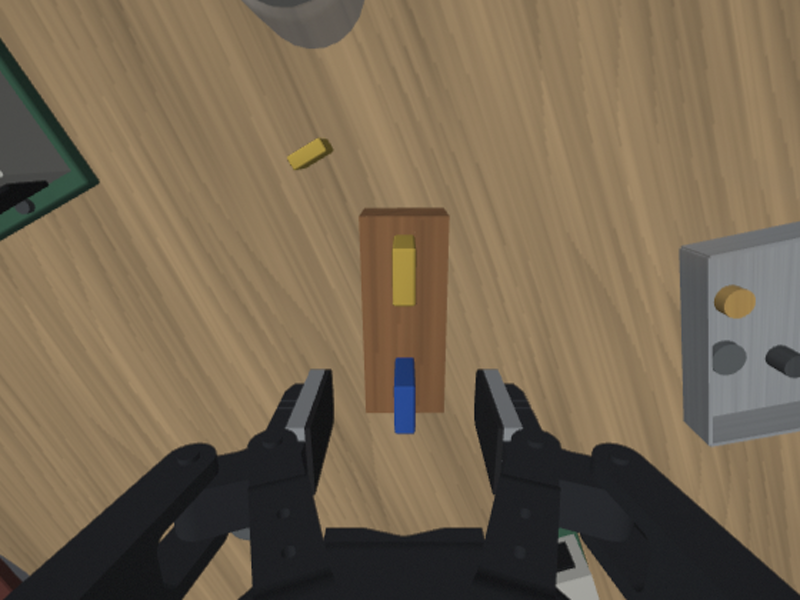

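Yellow's top face is centred at (403.5,277) and blue's at (405,410). Both are straight along tool x, so the yaw is right.

```bash
python3 - <<'E'
from h import *
f=pickle.load(open('w2.pkl','rb'))
y=ray(f,403.5*.7,277*.7,.09);b=ray(f,405*.7,410*.7,.09);print(y,b,np.hypot(*(y-b)[:2]))
ends=[ray(f,403.5*.7,v*.7,.09) for v in(248,305)];print(np.hypot(*(ends[0]-ends[1])[:2]))
go([y[0],y[1],.066],-22.1)
E
```

```text
[0.61059569 0.1904927  0.09      ] [0.57744062 0.10671857 0.09      ] 0.09009642020733045
0.03482081979403525
pos [0.6071 0.1809 0.2014] ytool -22.29 tilt [ 0.    -0.001 -1.   ] delta [0.052, -0.002, 0.677] spin -0.0005 F [ 0.  -0.6  0.3] gap 0.0498816400503059 t 2.6167
```

Emit:
servo_tool(deltas=[[[0.052, -0.002, 0.2], 0], [[0.052, -0.002, 0.4], 0], [[0.052, -0.002, 0.6], 0], [[0.052, -0.002, 0.68], 0], [[0.052, -0.002, 0.727], 0], [[0.052, -0.002, 0.727], 0], [[0.052, -0.002, 0.727], 0]])

```text
time: 3.2
ee_pos: [0.6112, 0.1919, 0.0575]
eef_rot: [0.001, 0.83, 0.557, 0.001]
wrist_force: [-0.3, 0.7, 1.1]
finger_gap: 0.0504
grip_force: 0.0
```

Emit:
servo_tool(deltas=[[[0, 0, 0], 0], [[0, 0, 0], 0], [[0, 0, 0], 0], [[0, 0, 0], 0], [[0, 0, 0], 0], [[0, 0, 0], 0], [[0, 0, 0], 0], [[0, 0, 0], 0]], fingers=0)

```text
time: 3.87
ee_pos: [0.611, 0.1932, 0.0576]
eef_rot: [0.001, 0.83, 0.558, 0.001]
wrist_force: [-0.7, -0.8, 7.0]
finger_gap: 0.0131
grip_force: 58.4
```

Emit:
servo_tool(deltas=[[[0, 0, -0.2], 0], [[0, 0, -0.4], 0], [[0, 0, -0.6], 0], [[0, 0, -0.65], 0], [[-0.2, 0, -0.65], -0.02], [[-0.4, 0, -0.65], -0.04], [[-0.6, 0, -0.65], -0.057], [[-0.8, 0, -0.65], -0.057]])

```text
time: 4.53
ee_pos: [0.549, 0.0436, 0.1863]
eef_rot: [0.0, 0.714, 0.7, 0.0]
wrist_force: [1.5, -1.1, -0.5]
finger_gap: 0.0133
grip_force: 61.6
```

```bash
python3 - <<'E'
from h import *
go([.628,-.150,.17],-1.5)
E
```

```text
pos [0.549  0.0436 0.1863] ytool -1.15 tilt [ 0.001 -0.    -1.   ] delta [-0.96, 0.414, 0.082] spin 0.001 F [ 1.5 -1.1 -0.5] gap 0.013275272174210486 t 4.5333
```

Emit:
servo_tool(deltas=[[[-0.2, 0.15, 0], 0.001], [[-0.4, 0.3, 0], 0.001], [[-0.6, 0.41, 0.05], 0.001], [[-0.8, 0.41, 0.08], 0.001], [[-0.96, 0.41, 0.08], 0.001], [[-0.96, 0.41, 0.08], 0.001], [[-0.96, 0.41, 0.08], 0.001], [[-0.96, 0.41, 0.08], 0.001]])

```text
time: 5.2
ee_pos: [0.6263, -0.1499, 0.1701]
eef_rot: [-0.0, 0.72, 0.694, 0.0]
wrist_force: [0.0, 1.0, -1.0]
finger_gap: 0.0137
grip_force: 61.8
```

```bash
python3 - <<'E'
from h import *
f=cam('wrist');pickle.dump(f,open('w3.pkl','wb'))
cv2.imwrite('pics/w3.png',cv2.resize(f['color'][:,:,::-1],(800,600),interpolation=cv2.INTER_CUBIC))
s=cam('side');pickle.dump(s,open('s3.pkl','wb'))
print('pred gap',proj(f,[.628,-.1614,.055])/.7)
go([.628,-.1590,.17],-1.5)
E
```

```text
pred gap [406.49680072 308.25708754]
pos [ 0.6266 -0.1476  0.1704] ytool -1.85 tilt [ 0.001  0.001 -1.   ] delta [-0.057, 0.009, 0.002] spin -0.001 F [-0.8 -0.4 -0.3] gap 0.013332353924200293 t 5.3
```

View pics/w3.png

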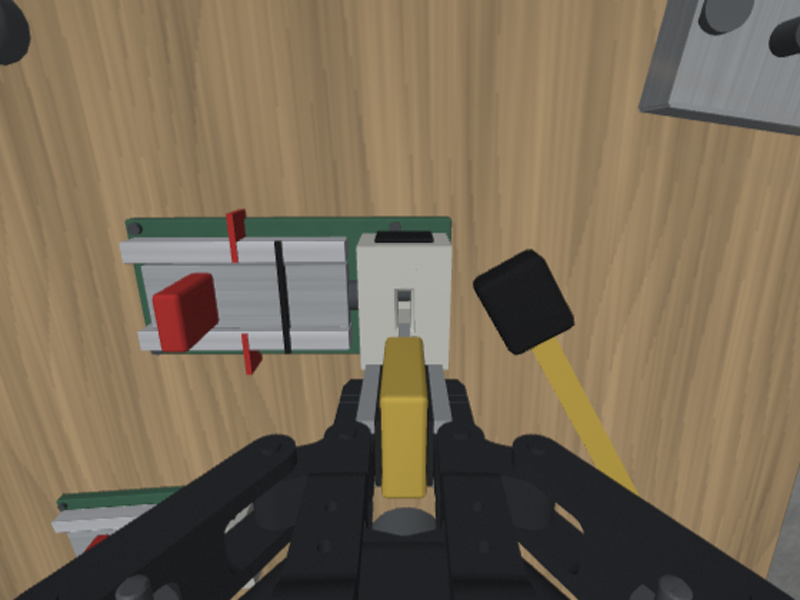

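The gap (x≈404) and the blade (x≈404) line up across the fingers, and the blade partly hides the gap's lower end. I'll enlarge to read along tool x, with the side view next to it.

```bash
python3 - <<'E'
from h import *
f=pickle.load(open('w3.pkl','rb'));s=pickle.load(open('s3.pkl','rb'))
a=f['color'][150:290,240:330,::-1]
u,v=proj(s,[.628,-.16,.1]).astype(int);print(u,v)
b=s['color'][v-50:v+40,u-35:u+35,::-1]
A=cv2.resize(a,None,fx=4,fy=4,interpolation=cv2.INTER_CUBIC);B=cv2.resize(b,None,fx=6,fy=6,interpolation=cv2.INTER_CUBIC)
C=np.zeros((560,800,3),np.uint8);C[:,:360]=A;C[:540,370:790]=B;cv2.imwrite('pics/c3.png',C)
E
```

```text
212 156
```

View pics/c3.png

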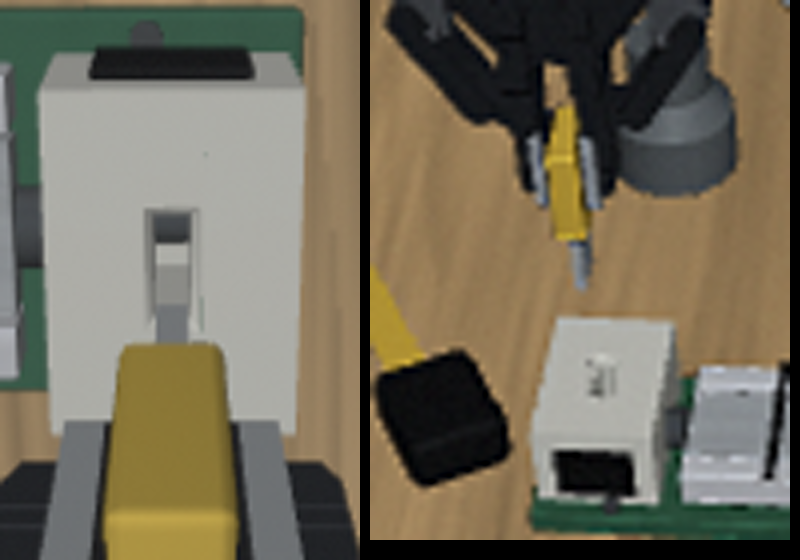

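Crop readings: block top edges at y=80 and 433, gap bevel near edge at y=208, gap x 145–200, blade tip near edge at y≈308 with x 155–187.

```bash
python3 - <<'E'
from h import *
f=pickle.load(open('w3.pkl','rb'))
g=lambda x,y,z:ray(f,240+x/4,150+y/4,z).round(4)
print('near/far block',g(172.5,80,.055),g(172.5,433,.055),'gap near',g(172.5,208,.055),'gapfar',g(172.5,330,.055))
print('block sides',g(43,200,.055),g(302,200,.055))
zb=.1704-.0476
print('tip near',g(171,308,zb),'handle near/far top',g(172,345,.1704+.0324-.045),g(172,512,.1704+.0324))
go([.628,-.1590,.17],-1.5)
E
```

```text
near/far block [ 0.6282 -0.1208  0.055 ] [ 0.6253 -0.2027  0.055 ] gap near [ 0.6272 -0.1487  0.055 ] gapfar [ 0.6262 -0.1772  0.055 ]
block sides [ 0.5994 -0.1459  0.055 ] [ 0.6551 -0.1479  0.055 ]
tip near [ 0.6269 -0.1449  0.1228] handle near/far top [ 0.6273 -0.1363  0.1578] [ 0.6272 -0.1349  0.2028]
pos [ 0.6266 -0.1476  0.1704] ytool -1.85 tilt [ 0.001  0.001 -1.   ] delta [-0.057, 0.009, 0.002] spin -0.001 F [-0.8 -0.4 -0.3] gap 0.013332353924200293 t 5.3
```

Emit:
servo_tool(deltas=[[[-0.04, 0, 0], 0], [[-0.04, 0, 0.15], 0], [[-0.04, 0, 0.28], 0], [[-0.04, 0, 0.28], 0], [[-0.04, 0, 0.28], 0], [[-0.04, 0, 0.28], 0]])

```text
time: 5.8
ee_pos: [0.6269, -0.157, 0.1156]
eef_rot: [0.001, 0.719, 0.695, 0.001]
wrist_force: [-0.2, 0.0, -0.4]
finger_gap: 0.0132
grip_force: 61.8
```

```bash
python3 - <<'E'
from h import *
f=cam('wrist');pickle.dump(f,open('w4.pkl','wb'))
a=f['color'][150:290,220:340,::-1]
cv2.imwrite('pics/w4.png',cv2.resize(a,None,fx=4,fy=4,interpolation=cv2.INTER_CUBIC))
go([.628,-.1590,.0676],-2)
E
```

```text
pos [ 0.6272 -0.1572  0.116 ] ytool -1.93 tilt [ 0.003 -0.    -1.   ] delta [-0.009, 0.003, 0.242] spin 0.0002 F [ 0.1 -0.8  0.3] gap 0.013180162400363148 t 5.85
```

View pics/w4.png

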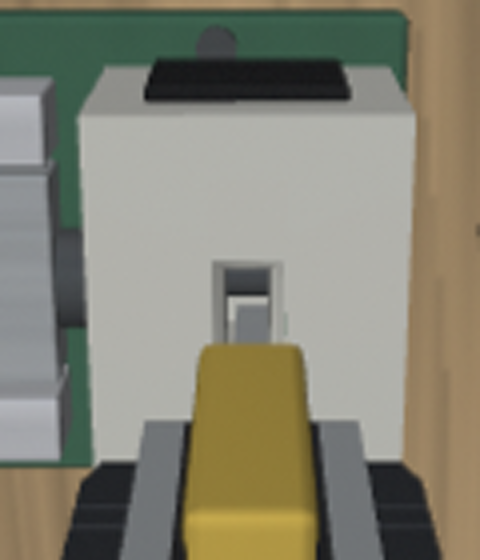

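The tip is about 4 px right of the gap's centre (252 vs 248). Gap near edge is at y=262 and the tip's near edge at y=305.

```bash
python3 - <<'E'
from h import *
f=pickle.load(open('w4.pkl','rb'))
g=lambda x,y,z:ray(f,220+x/4,150+y/4,z).round(4)
print('block near',g(247,115,.055),'gap near',g(248,262,.055),'sides',g(84,270,.055),g(410,270,.055))
zb=.116-.0476
print('tip near',g(252.5,305,zb),'handle near bottom',g(251.5,347,zb+.035),'top',g(250,514,zb+.08))
E
```

```text
block near [ 0.6279 -0.1228  0.055 ] gap near [ 0.6272 -0.1487  0.055 ] sides [ 0.5988 -0.1492  0.055 ] [ 0.6552 -0.1511  0.055 ]
tip near [ 0.6278 -0.1514  0.0684] handle near bottom [ 0.6278 -0.1436  0.1034] top [ 0.6276 -0.1421  0.1484]
```

Emit:
servo_tool(deltas=[[[-0.0075, -0.004, 0], 0], [[-0.0075, -0.004, 0.04], 0], [[-0.0075, -0.004, 0.08], 0], [[-0.0075, -0.004, 0.12], 0], [[-0.0075, -0.004, 0.14], 0], [[-0.0075, -0.004, 0.14], 0], [[-0.0075, -0.004, 0.14], 0]])

```text
time: 6.43
ee_pos: [0.625, -0.1587, 0.0854]
eef_rot: [-0.0, 0.719, 0.695, -0.0]
wrist_force: [-0.9, 0.8, -0.8]
finger_gap: 0.0133
grip_force: 61.8
```

Emit:
servo_tool(deltas=[[[0, 0, 0.03], 0], [[0, 0, 0.06], 0], [[0, 0, 0.08], 0], [[0, 0, 0.08], 0], [[0, 0, 0.09], 0], [[0, 0, 0.09], 0], [[0, 0, 0.09], 0]])

```text
time: 7.02
ee_pos: [0.6253, -0.1589, 0.0681]
eef_rot: [0.0, 0.719, 0.695, 0.0]
wrist_force: [-0.4, -0.2, -1.3]
finger_gap: 0.013
grip_force: 61.7
```

Emit:
servo_tool(deltas=[[[0, 0, 0.005], 0], [[0, 0, 0.01], 0], [[0, 0, 0.015], 0], [[0, 0, 0.015], 0], [[0, 0, 0.015], 0]])

```text
time: 7.43
ee_pos: [0.6256, -0.1588, 0.0676]
eef_rot: [0.001, 0.719, 0.695, -0.0]
wrist_force: [-9.4, 1.0, 19.8]
finger_gap: 0.013
grip_force: 64.9
```

Emit:
servo_tool(deltas=[[[0, 0, -0.008], 0], [[0, 0, -0.008], 0], [[0, 0, -0.008], 0]])

```text
time: 7.68
ee_pos: [0.6257, -0.1589, 0.0676]
eef_rot: [0.001, 0.719, 0.695, 0.0]
wrist_force: [-2.1, 0.6, 9.1]
finger_gap: 0.0129
grip_force: 63.4
```

Emit:
servo_tool(deltas=[[[0, 0, 0], 0], [[0, 0, 0], 0], [[0, 0, 0], 0], [[0, 0, 0], 0], [[0, 0, 0], 0], [[0, 0, 0], 0]], fingers=45)

```text
time: 8.18
ee_pos: [0.6251, -0.1589, 0.0663]
eef_rot: [-0.0, 0.719, 0.695, -0.0]
wrist_force: [-0.9, -0.3, 0.8]
finger_gap: 0.0447
grip_force: 0.0
```

Emit:
servo_tool(deltas=[[[0, 0, -0.15], 0], [[0, 0, -0.3], 0], [[0, 0, -0.45], 0], [[0, 0, -0.6], 0], [[0, 0, -0.6], 0], [[0, 0, -0.6], 0], [[0, 0, -0.6], 0]])

```text
time: 8.77
ee_pos: [0.6249, -0.1589, 0.1859]
eef_rot: [-0.0, 0.719, 0.695, -0.0]
wrist_force: [0.3, 0.2, -0.7]
finger_gap: 0.0455
grip_force: 0.0
```

```bash
python3 - <<'E'
from h import *
f=cam('wrist');pickle.dump(f,open('w5.pkl','wb'))
s=cam('side')
u,v=proj(s,[.58,-.16,.06]).astype(int)
A=cv2.resize(f['color'][90:300,60:340,::-1],None,fx=2,fy=2,interpolation=cv2.INTER_CUBIC)
B=cv2.resize(s['color'][v-30:v+36,u-50:u+50,::-1],None,fx=2.3,fy=2.3,interpolation=cv2.INTER_CUBIC)
C=np.zeros((600,800,3),np.uint8);C[:420,:560]=A;C[425:425+B.shape[0],:B.shape[1]]=B
cv2.imwrite('pics/w5.png',C)
go([.49,-.159,.17],-2)
E
```

```text
pos [ 0.6244 -0.1589  0.1849] ytool -1.97 tilt [-0.002  0.001 -1.   ] delta [-0.024, -0.672, 0.076] spin 0.0001 F [-0.6 -0.5  0.2] gap 0.04516188474918709 t 8.8667
```

View pics/w5.png

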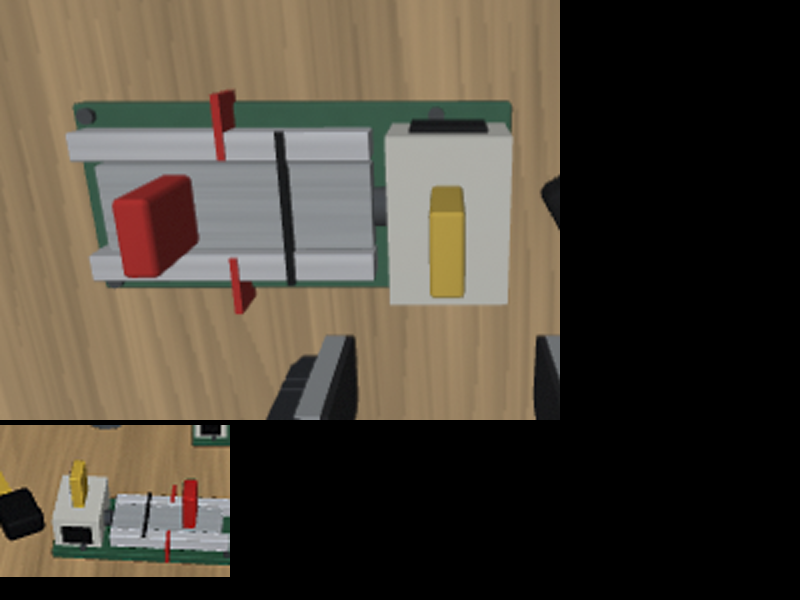

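The gauge sits upright in the gap with its shoulder on the block, and it has been let go. Mark reads (219,145)/(236,267), pointer (279,133)/(291,283).

```bash
cat >> h.py <<'E'
def marks(f,show=True):
    "pointer and mark along jig x via colours; jig yaw -2 deg"
    e=np.array([np.cos(np.radians(-2)),np.sin(np.radians(-2))]);n=np.array([-e[1],e[0]])
    o=np.array([.6269,-.163]); col=f['color'].astype(int)
    out={}
    for nm,z in(('mark',.0315),('ptr',.035)):
        L=[]
        for off in np.r_[np.arange(-36,-25),np.arange(26,37)]/1000:
            xs=np.arange(-.150,-.060,.0003);vals=[]
            for a in xs:
                P=o+e*a+n*off;u,v=proj(f,[P[0],P[1],z])
                c=cv2.getRectSubPix(f['color'],(1,1),(float(u),float(v)))[0,0].astype(int);vals.append(c)
            c=np.array(vals);m=(c[:,0]-c[:,1]>60) if nm=='mark' else (c.max(1)<80)
            if m.any(): L.append((off,xs[m].mean(),m.sum()*.3))
        L=np.array(L); out[nm]=L
        if len(L):
            for sgn in(-1,1):
                q=L[L[:,0]*sgn>0]
                if len(q): print(nm,sgn,len(q),'along jig x',np.median(q[:,1]).round(4),'width mm',np.median(q[:,2]))
E
python3 - <<'E'
from h import *
f=pickle.load(open('w5.pkl','rb'))
g=lambda x,y,z:ray(f,60+x/2,90+y/2,z).round(4)
print(g(219,145,.0315),g(236,267,.0315),g(280,145,.034),g(290,267,.034))
marks(f)
print('top');marks(pickle.load(open('top.pkl','rb')))
go([.4925,-.158,.045],-2)
E
```

```text
[ 0.5183 -0.1268  0.0315] [ 0.5177 -0.1892  0.0315] [ 0.5481 -0.1274  0.034 ] [ 0.5459 -0.1892  0.034 ]
mark -1 11 along jig x -0.1236 width mm 6.0
mark 1 11 along jig x -0.11 width mm 3.9
ptr -1 11 along jig x -0.0878 width mm 5.1
ptr 1 11 along jig x -0.0803 width mm 4.2
top
mark -1 11 along jig x -0.1107 width mm 3.3
mark 1 11 along jig x -0.1104 width mm 4.5
ptr -1 11 along jig x -0.0813 width mm 2.1
ptr 1 11 along jig x -0.0821 width mm 1.7999999999999998
pos [ 0.6244 -0.1589  0.1849] ytool -1.97 tilt [-0.002  0.001 -1.   ] delta [-0.019, -0.658, 0.701] spin 0.0001 F [-0.6 -0.5  0.2] gap 0.04516188474918709 t 8.8667
```

Emit:
servo_tool(deltas=[[[-0.019, -0.2, 0], 0], [[-0.019, -0.4, 0], 0], [[-0.019, -0.6, 0], 0], [[-0.019, -0.658, 0.1], 0], [[-0.019, -0.658, 0.3], 0], [[-0.019, -0.658, 0.4], 0], [[-0.019, -0.658, 0.4], 0], [[-0.019, -0.658, 0.4], 0]])

```text
time: 9.53
ee_pos: [0.4925, -0.1578, 0.1055]
eef_rot: [-0.002, 0.719, 0.695, -0.001]
wrist_force: [-0.3, 0.3, 1.1]
finger_gap: 0.0448
grip_force: 0.0
```

```bash
python3 - <<'E'
from h import *
f=cam('wrist');pickle.dump(f,open('w6.pkl','wb'))
hsv=cv2.cvtColor(f['color'],cv2.COLOR_RGB2HSV);m=cv2.inRange(hsv,(0,150,130),(8,255,255))
n,l,st,c=cv2.connectedComponentsWithStats(m)
for i in range(1,n):
    if st[i,4]>60: 
        print(st[i],c[i]); x,y,w,h,_=st[i]; print(ray(f,x,y+h,.078),ray(f,x+w,y+h,.078))
go([.4925,-.158,.045],-2)
E
```

```text
[315 144   7  44 221] [317.66515837 165.06334842]
[ 0.5121942  -0.12181618  0.078     ] [ 0.51612358 -0.12194736  0.078     ]
[ 272  219   24   53 1178] [282.71307301 244.62139219]
[ 0.48567174 -0.17427399  0.078     ] [ 0.5004376  -0.17475396  0.078     ]
[312 252   5  35 160] [314.1875 269.9375]
[ 0.51023126 -0.18568159  0.078     ] [ 0.51335878 -0.18578271  0.078     ]
pos [ 0.4938 -0.158   0.1068] ytool -1.95 tilt [-0.     0.001 -1.   ] delta [-0.001, -0.006, 0.309] spin 0.0001 F [ 0.6 -0.5  1.1] gap 0.04467048227550153 t 9.5833
```

Emit:
servo_tool(deltas=[[[0, -0.003, 0.1], 0], [[0, -0.003, 0.2], 0], [[0, -0.003, 0.28], 0], [[0, -0.003, 0.3], 0], [[0, -0.003, 0.3], 0], [[0, -0.003, 0.3], 0]])

```text
time: 10.08
ee_pos: [0.4941, -0.1583, 0.0479]
eef_rot: [0.001, 0.719, 0.695, 0.0]
wrist_force: [0.9, 0.8, 0.6]
finger_gap: 0.045
grip_force: 0.0
```

Emit:
servo_tool(deltas=[[[0, 0, 0], 0], [[0, 0, 0], 0], [[0, 0, 0], 0], [[0, 0, 0], 0], [[0, 0, 0], 0], [[0, 0, 0], 0], [[0, 0, 0], 0], [[0, 0, 0], 0]], fingers=0)

```text
time: 10.75
ee_pos: [0.4933, -0.1584, 0.0478]
eef_rot: [0.001, 0.719, 0.695, -0.0]
wrist_force: [-4.0, 1.0, 9.0]
finger_gap: 0.0148
grip_force: 59.3
```

```bash
python3 - <<'E'
from h import *
f=cam('wrist');marks(f)
f=cam('top');pickle.dump(f,open('t6.pkl','wb'));marks(f)
go([.4925-.029,-.157,.046],-2)
E
```

```text
mark -1 11 along jig x -0.1338 width mm 20.7
mark 1 11 along jig x -0.1098 width mm 3.9
ptr -1 11 along jig x -0.1075 width mm 42.9
ptr 1 11 along jig x -0.0815 width mm 4.8
mark 1 11 along jig x -0.1104 width mm 5.1
ptr -1 3 along jig x -0.1172 width mm 66.0
ptr 1 11 along jig x -0.0821 width mm 0.8999999999999999
pos [ 0.4933 -0.1584  0.0478] ytool -1.97 tilt [ 0.001 -0.001 -1.   ] delta [0.002, -0.149, 0.009] spin 0.0001 F [-3.4  0.5  7.9] gap 0.014927005630255228 t 10.85
```

Emit:
servo_tool(deltas=[[[0, -0.02, 0], 0], [[0, -0.045, 0], 0], [[0, -0.07, 0], 0], [[0, -0.095, 0], 0], [[0, -0.12, 0], 0], [[0, -0.14, 0], 0], [[0, -0.143, 0], 0], [[0, -0.143, 0], 0]])

```text
time: 11.52
ee_pos: [0.4669, -0.1576, 0.0479]
eef_rot: [0.002, 0.719, 0.695, 0.002]
wrist_force: [9.5, -0.9, -4.1]
finger_gap: 0.0152
grip_force: 59.3
```

```bash
python3 - <<'E'
from h import *
f=cam('wrist');pickle.dump(f,open('w7.pkl','wb'));marks(f)
s=cam('side');t=cam('top');pickle.dump(s,open('s7.pkl','wb'))
u,v=proj(s,[.52,-.16,.04]).astype(int)
A=cv2.resize(f['color'][100:290,230:370,::-1],None,fx=3,fy=3,interpolation=cv2.INTER_CUBIC)
B=cv2.resize(s['color'][v-30:v+30,u-30:u+30,::-1],None,fx=6,fy=6,interpolation=cv2.INTER_CUBIC)
C=np.zeros((600,800,3),np.uint8);C[:570,:420]=A;C[:360,430:790]=B
u,v=proj(t,[.52,-.16,.04]).astype(int)
D=cv2.resize(t['color'][v-20:v+20,u-30:u+30,::-1],None,fx=5.5,fy=5.5,interpolation=cv2.INTER_CUBIC);C[370:590,430:760]=D
cv2.imwrite('pics/w7.png',C)
go([.4925-.029,-.157,.046],-2)
E
```

```text
mark -1 11 along jig x -0.1173 width mm 3.3
mark 1 11 along jig x -0.1103 width mm 3.0
ptr -1 11 along jig x -0.1275 width mm 36.0
ptr 1 11 along jig x -0.1077 width mm 4.5
pos [ 0.4671 -0.1575  0.0479] ytool -1.94 tilt [ 0.006 -0.001 -1.   ] delta [0.002, -0.018, 0.009] spin 0.0002 F [10.  -1.6 -4.6] gap 0.015037697440462457 t 11.6667
```

View pics/w7.png

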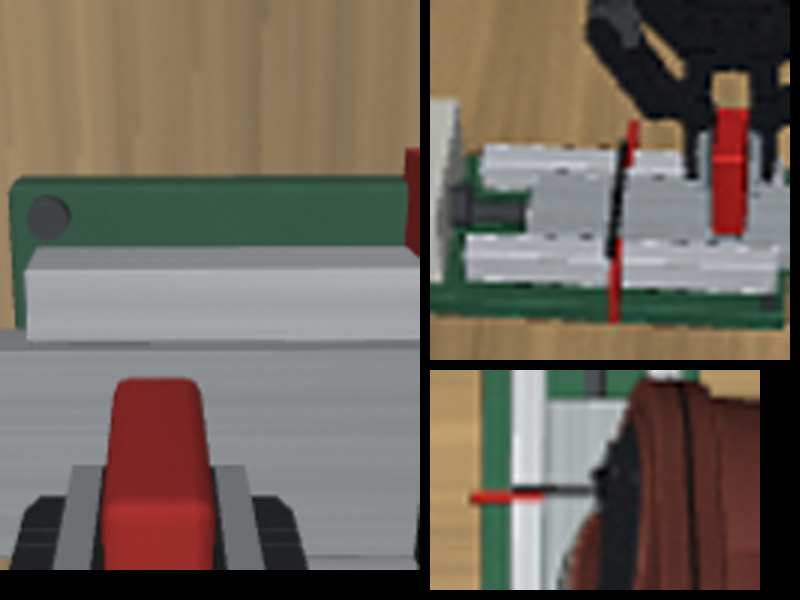

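The pointer is about 2 mm short of the mark in the side crop: black bar at (612,250), red line continuing at (616,260). I'll pull 2 mm more.

Emit:
servo_tool(deltas=[[[0, -0.005, 0], 0], [[0, -0.01, 0], 0], [[0, -0.01, 0], 0], [[0, -0.01, 0], 0], [[0, -0.01, 0], 0], [[0, -0.01, 0], 0], [[0, -0.01, 0], 0], [[0, -0.01, 0], 0]])

```text
time: 12.33
ee_pos: [0.4652, -0.1575, 0.0479]
eef_rot: [0.002, 0.719, 0.695, 0.002]
wrist_force: [9.3, -1.7, -4.3]
finger_gap: 0.015
grip_force: 59.4
```

```bash
python3 - <<'E'
from h import *
f=cam('wrist');marks(f)
f=cam('wrist');marks(f)
go([.4925-.029,-.157,.046],-2)
E
```

```text
mark -1 7 along jig x -0.1112 width mm 1.2
mark 1 11 along jig x -0.1112 width mm 1.2
ptr -1 11 along jig x -0.1285 width mm 34.199999999999996
ptr 1 11 along jig x -0.1095 width mm 4.5
mark -1 7 along jig x -0.111 width mm 1.2
mark 1 11 along jig x -0.1112 width mm 1.2
ptr -1 11 along jig x -0.1285 width mm 34.199999999999996
ptr 1 11 along jig x -0.1094 width mm 4.8
pos [ 0.4652 -0.1575  0.0479] ytool -1.94 tilt [ 0.006 -0.001 -1.   ] delta [0.002, -0.009, 0.009] spin 0.0002 F [ 9.7 -2.1 -3.6] gap 0.015217522369146629 t 12.4333
```

```bash
python3 -c "
from plant import bot
print(bot.hand_in())"
```

```text
the job is handed in; nothing more can be done
None
```

I handed the job in at about 12.4 s: the yellow gauge is fully down in the gap and let go, and the gripper is still holding the red grip with the pointer measured within about 1 mm of the red mark; the hand-in gave no verdict.

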